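Fetch a scent bottle from under a low shelf with a reacher

TASK

A little glass scent bottle has slipped under the low slatted shelf, where no hand fits. Take the reacher by its grip and trigger, slide its jaws round the bottle, squeeze the trigger gently, by feel, until both jaws hold it, and draw it out in their grip until all of it is a good 5 cm clear of the shelf's front edge. Then let the trigger go so that the bottle is left lying flat in the open, lay the reacher flat on the console and let go of it; the glass is thin, so never squeeze or jam it hard, do not touch it with the fingers, do not bump the shelf, and leave the other things where they are.

Things in the scene. Friction and masses are not known exactly. Their poses are not given: they have to be found in the camera images.
- reacher: Reacher-grabber 435 mm long, lying flat, 250 g. Origin: on its underside, below the tube's axis, at the handle; x runs along the 17 mm tube to the jaws, z up. Black handle housing x -75..60, y +-16, 28 high. From it the hand grip (22 thick in x, x -34..-12) and, ahead of it, the grey trigger bar (12 thick, x 16..28) stick out to +y, side by side (y 16..117 and 23..105), 28 high.
- reacher_grip (a point): Grasp point: midway between the grip's back and the trigger's front, 14 mm above its underside, at x -3, y 65 mm in its frame. One finger goes behind the grip, one ahead of the trigger: 62 mm across in x at rest. Squeezing slides the trigger up to 24 mm to -x against a spring (6 N at rest, 9 N at the end). A few mm of squeeze holds the tool; letting up opens the jaws.
- reacher_jaws (a point): Midway between the two rubber jaw tips when open: on the tube's axis, 347 mm from the reacher's origin, 14 mm above its underside. The jaws close in the plane of grip and tube (level, when it lies flat). The tips are 22 mm long in x, 22 high (z 2..25); the jaws reach to x 361, the jaw head's front is at x 289, and the open jaws are 120 mm wide outside.
- jaw_left: The jaw on the reacher's +y side, 82 mm long, black, with a rubber tip. Origin at its hinge pin, on the underside (x 279, y 13 mm in the reacher's frame); it turns inward as the trigger is squeezed: each tip moves 0.6 mm per mm of trigger. The tips are screwed out 0 to 6 mm, differently each time: the open gap is 50 to 62 mm, and where they meet the bottle must be felt.
- jaw_right: The same jaw on the reacher's -y side (hinge at x 279, y -13 mm). When both tips bear on the bottle, the force at the fingers climbs steeply above the spring's 7 to 9 N, some 5 N per mm of trigger; of what exceeds the spring, about 0.8 N presses each side of the glass per N at the fingers. The glass bears 8 N a side; 3 to 5 N (12 to 14 N at the fingers) holds it well.
- bottle: Flat amber glass bottle lying on its broad side under the shelf: body 52 x 36 x 22 mm (x, y, z), origin at the centre of the body's underside, black cap to -x (to x = -47 mm), towards the shelf's open front. 60 to 110 g. Held across its 36 mm. Its x axis points into the shelf, within 0.06 rad of the shelf's x axis.
- shelf: Fixed wooden shelf, 220 mm deep (x), 420 wide (y), slats across its top with 21 mm gaps. Origin: centre of its footprint. x runs from its open front edge (x -110) to its closed back (panel's inner face at x 98). The gap below is 66 mm high and 384 wide between the end boards; its top is 80 mm high. Books and a photo frame stand on its two ends.
- ring_box: Dark blue ring box 44 x 44 x 35 mm, under one end of the shelf; origin centre of underside. Leave alone.
- cream_jar: White cream jar, 42 mm across, 38 high, under the other end of the shelf; origin centre of underside. Leave alone.
- paperback: Paperback 175 x 110 x 28 mm lying flat; origin centre of underside. Leave alone.
- mug: White mug, 80 mm across, 90 high; origin centre of underside. Leave alone.
- glasses_case: Dark spectacle case 155 x 60 x 35 mm; origin centre of underside. Leave alone.
Mind the look-alikes: they are no part of the job. What is meant by the bottle is not green or yellow, and is the larger of those in its own colour.

How it is judged:
By the outcome, as a careful person would: the job done as asked, in the order asked, and still so for the second after the job is handed in, with the robot touching nothing.
It also fails if it takes over 64 s, if anything falls off the work surface, if the arm or the gripper's body presses on something with over 40 N, if the wrist force passes 120 N, or if a joint passes its speed limit or range.

ROBOT

A 7-joint arm with a two-finger parallel gripper is mounted at the origin on the work surface. World frame = base frame: x ahead of the robot, y to its left, z up, the work surface at z = 0. Lengths are in m, angles in rad, forces in N, time in s.
With the tool pointing down it reaches from about 0.4 to 0.875 m from the base axis. Payload 19.3 kg.
Tool frame: the origin (TCP) lies midway between the tips of the shut fingers; the grasp point (between the pads) lies bot.tcp_to_grasp behind it (bot.tcp_to_grasp is the distance from the TCP to the grasp point, in m); z points along the fingers, y is the line along which they close (so a half turn about z gives the same grasp; the last joint's range is limited). The gripper opens to 85 mm and grips with 20 to 120 N. Pads are 22 mm wide; open, the fingers measure 114 mm over their backs; the gripper's body (76 mm by 85 mm) begins 54 mm behind the grasp point. The pads swing forward as they close: fully open they stand 13 mm farther back than shut.
Start: joints at [1.266, 0.521, -0.036, 1.599, 0.021, 1.021, -0.113], TCP at [0.145, -0.608, 0.231] pointing down, gripper open.
Joint ranges: [-2.91, 2.91], [-0.3, 2.13], [-1.5, 1.42], [0.17, 2.43], [-1.26, 4.41], [0.16, 1.93], [-2.52, 2.52]. Speed limits (rad/s): [1.89, 1.89, 2.39, 2.39, 3.01, 3.01, 3.01].

INTERFACE

Orientations are given as [roll, pitch, yaw] about the fixed x, y, z axes, in that order (R = Rz(yaw) Ry(pitch) Rx(roll)).
In Python, from workcell import observe, imaging, bot gives the robot as it stands.
- The arm moves only by the tool send_rows, never from a script. Its argument "plan" is text: rows parted by semicolons, each of 7 numbers parted by spaces: the shift along the tool's x, y, z in m, then the turn, a rotation vector about the tool's x, y, z in degrees, then the finger opening in m, from 0 to 0.0854. In form: dx dy dz rx ry rz claw; .... A call has 1 to 10 rows; each row is the pose to reach, as a shift and turn from the pose commanded when the call began, along the tool's axes at that moment; what a row does not reach only later rows make up. A row lasts 1/12 s, in which the tool goes at most 41.7 mm and 7.16 degrees, less where a joint would pass 70% of its speed; a pose out of reach is approached as far as the arm can. A call with a gripper value outside its range is refused whole. The fingers move at their own pace and stop on an object; "grip_force" is the grip in N (left out, the last holds). Time passes only in rows, so rows that repeat a pose let the fingers close. It gives the time, the measured TCP pose, the force, the opening and the grip force at its end, in the units of the state.
- observe(): the state, without advancing time (a new reading comes with each control period).
- imaging.grab_frame(name): name is "scene" or "top" or "wrist"; returns a dict with "color" (420x560x3 uint8, red, green, blue), "fx", "fy", "cx", "cy" (pixels), "eye" and "orientation" of the camera in the world; the wrist camera has in their place "tool_from_camera" (4x4, takes a point from camera to tool coordinates, whose origin is the TCP and whose axes are the flange's). Camera axes: x right, y down, z forward; pixel columns grow to the right and rows downward; lengths in m; the calibration is good to about 2 mm. A picture is of the moment at which its call begins: read the wrist's pose just before it. There is no depth.
- bot.job_done(): hands the job in; it is judged then, once.
The state is a dict: "clock": time; "qpos": joint angles; "qd": joint speeds; "joint_efforts": joint torques, N m; "position": TCP position; "tool_rot": TCP orientation; "force": force on the tool from outside, world axes, zero at the start; "moment": the same for the moment, N m; "grip_width": finger opening in m; "finger_force": force on a finger pad.
Only numpy, scipy, OpenCV 4.12 (cv2) and the standard library are available. Lean on these libraries where they do the work, as an engineer would, in place of code of your own. Each camera call takes 0.05 s, during which the arm holds its last target. There are 200 camera calls.

## Working session

There is one attempt and no reset: what is moved stays moved. The work goes in short steps, Python scripts to look and compute and a tool call to move; the robot and the scene stay as the last step left them, time stands still between calls to the robot, and variables do not carry over. Pictures are saved under pics/ and viewed, at most 10 in all, crops included, and the job is handed in when it is done.

Besides the shell and the picture viewer there is one more tool, called after "Call:" in YAML: its name, and indented under it one key for each argument. send_rows: Moves the arm, as the interface text tells. Its arguments: {"type":"object","properties":{"plan":{"type":"string"},"grip_force":{"type":"number"}},"required":["plan"]}

```bash
mkdir -p pics; cat > h.py <<'E'
import numpy as np, cv2
from workcell import observe, imaging, bot
from scipy.spatial.transform import Rotation as R
def save(name,fn,crop=None,scale=1):
    f=imaging.grab_frame(name); im=f["color"][:,:,::-1]
    if crop: im=im[crop[1]:crop[3],crop[0]:crop[2]]
    im=cv2.resize(im,None,fx=scale,fy=scale,interpolation=cv2.INTER_CUBIC); cv2.imwrite("pics/"+fn,im); return f
E
python3 - <<'E'
from h import *
s=observe(); print(s, bot.tcp_to_grasp)
a=save("scene","scene1.png"); b=save("top","top1.png",scale=1.42)
for f in (a,b): print({k:v for k,v in f.items() if k!="color"})
E
```

```text
{'clock': 0.0, 'qpos': array([ 1.26578716,  0.52200451, -0.03632355,  1.60001482,  0.02119982,
        1.0210897 , -0.11279221]), 'qd': array([ 0.00060239, -0.0008676 ,  0.00183848, -0.00151406, -0.0003305 ,
        0.00107012,  0.00248478]), 'joint_efforts': array([-3.35135583e-04, -9.27121997e+01,  1.97981916e+00, -3.69929123e+01,
        1.77342421e-02,  8.25119350e-03,  6.21912045e-05]), 'position': array([ 0.14529333, -0.60752752,  0.23072925]), 'tool_rot': array([-3.14046428e+00,  8.26344144e-05,  2.34803723e-01]), 'force': array([ 0.26244537, -0.25687191, -0.19574781]), 'moment': array([-0.02238387,  0.00035373, -0.0012904 ]), 'finger_force': 0.0, 'grip_width': 0.08567550057024513} 0.0187
{'fx': 485.339039637545, 'fy': 485.339039637545, 'cx': 279.42973005412205, 'cy': 211.10625719303047, 'eye': array([1.14444442, 0.70848656, 1.28521842]), 'orientation': array([-2.50595163, -0.00865752,  2.40332761])}
{'fx': 482.8036691627022, 'fy': 482.8036691627022, 'cx': 279.1391762670866, 'cy': 208.5968307137992, 'eye': array([0.45194129, 0.01127291, 1.77958765]), 'orientation': array([-3.09202682,  0.01711869, -1.59117335])}
```

View pics/scene1.png

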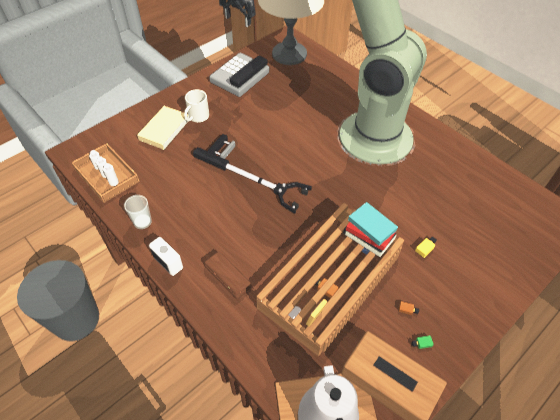

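View pics/top1.png

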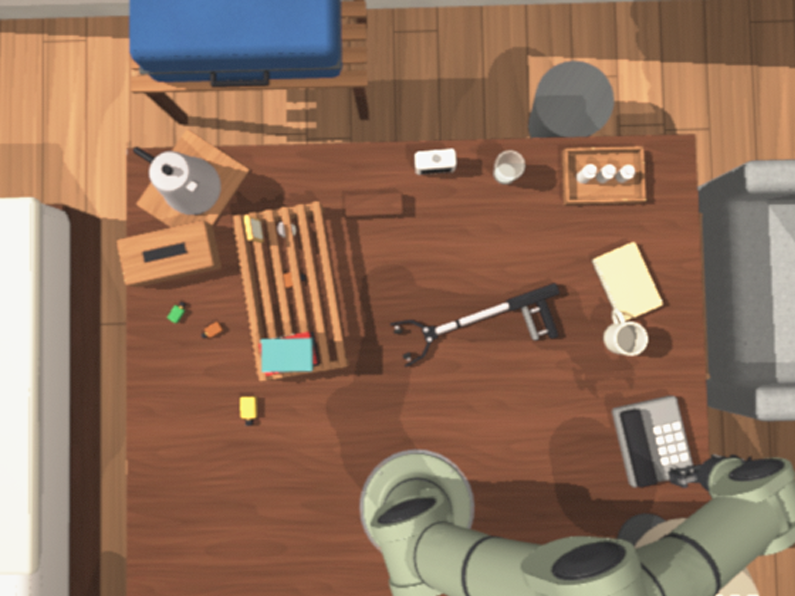

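Robot base is at the top-view pixel (417,505). The shelf spans (235..355, 200..380) and its open front faces right. The reacher runs from handle (550,300) to jaws (400,345). The amber candidates are the one under the shelf at (290,281) and a small one outside at (212,329). There are also green (177,313) and yellow (248,408) bottles, which are excluded by colour. The one under the shelf fits; I'll confirm it in a crop.

```bash
python3 - <<'E'
from h import *
f=imaging.grab_frame("top")["color"][:,:,::-1]; g=imaging.grab_frame("scene")["color"][:,:,::-1]
a=cv2.resize(f[130:275,155:255],None,fx=4,fy=4,interpolation=cv2.INTER_CUBIC)
b=cv2.resize(g[200:345,250:350],None,fx=4,fy=4,interpolation=cv2.INTER_CUBIC)
cv2.imwrite("pics/shelf.png",np.hstack([a,b]))
cv2.imwrite("pics/reach.png",cv2.resize(f[190:270,265:405],None,fx=5.5,fy=5.5,interpolation=cv2.INTER_CUBIC))
E
```

```text
(no output)
```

View pics/shelf.png

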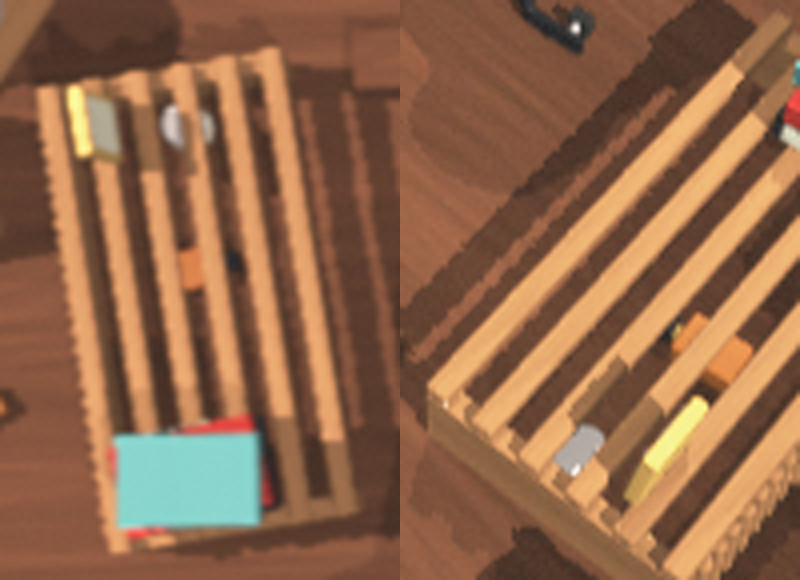

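View pics/reach.png

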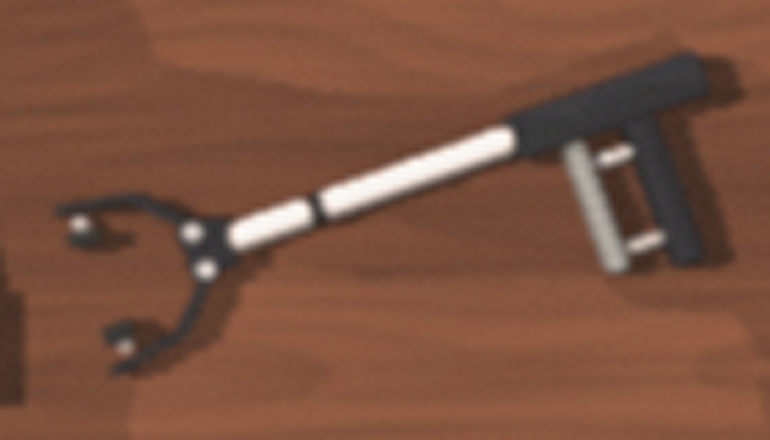

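The crop confirms an amber body under the shelf, at top-crop (180..207, 248..290), with its black cap at (235,262) towards the front. It is clearly the larger of the ambers. The reacher crop shows the hinge pins at (192,232) and (206,268), the tube from (515,137), the grip end at (690,260) and the trigger end at (617,268). Next I'll convert these to world positions.

```bash
cat >> h.py <<'E'
CAM={}
def ray(name,u,v,z):
    if name not in CAM: CAM[name]=imaging.grab_frame(name)
    f=CAM[name]; M=R.from_euler("xyz",f["orientation"]).as_matrix()
    d=M@np.array([(u-f["cx"])/f["fx"],(v-f["cy"])/f["fy"],1]); e=f["eye"]
    return e+d*(z-e[2])/d[2]
E
python3 - <<'E'
from h import *
np.set_printoptions(precision=4,suppress=True)
T=lambda u,v,z:ray("top",265+(u+.5)/5.5-.5,190+(v+.5)/5.5-.5,z)
obj=[];w=[]
for n,u,v,X,Y,Z in [("tubestart",515,137,60,0,22),("housback",703,73,-75,0,28),("hingeR",192,232,279,-13,26),("hingeL",206,268,279,13,26),("gripend",688,262,-23,117,28),("trigend",617,268,22,105,28),("tipmid",102,286,347,0,26)]:
    p=T(u,v,Z/1e3); obj.append((X/1e3,Y/1e3)); w.append(p[:2]); print(n,p)
def fit(o,w):
    o=np.array(o);w=np.array(w);a=o-o.mean(0);b=w-w.mean(0)
    t=np.arctan2((a[:,0]*b[:,1]-a[:,1]*b[:,0]).sum(),(a*b).sum()); c,s=np.cos(t),np.sin(t)
    Q=np.array([[c,-s],[s,c]]); o0=w.mean(0)-Q@o.mean(0); print("yaw",t,"org",o0,"res mm\n",(w-(o@Q.T+o0))*1e3); return t,o0,Q
t,o0,Q=fit(obj,w); print("grip",o0+Q@[-.003,.065],"jaws",o0+Q@[.347,0])
S=lambda u,v,z:ray("top",155+(u+.5)/4-.5,130+(v+.5)/4-.5,z)
C=lambda u,v,z:ray("scene",250+(u-400+.5)/4-.5,200+(v+.5)/4-.5,z)
so=[(.11,.21),(-.11,.21),(-.11,-.21),(.11,-.21)]
# guess: shelf x -> world +y ; y -> world -x
sw=[S(u,v,.08)[:2] for u,v in [(45,88),(275,52),(350,512),(113,552)]]
so=[(.11,-.21),(-.11,-.21),(-.11,.21),(.11,.21)]
st,s0,SQ=fit(so,sw)
loc=lambda p:SQ.T@(p[:2]-s0)
for n,(u,v) in dict(bt1=(180,250),bt2=(183,290),b3=(203,248),b4=(207,288),cap=(235,262)).items(): p=S(u,v,.022); print(n,p,loc(p))
for n,(u,v) in dict(c1=(695,315),c2=(752,352),c3=(675,350),cap=(676,332)).items(): p=C(u,v,.022); print("sc",n,p,loc(p))
p=C(735,388,0.0);print("bottom",p,loc(p))
for n,(u,v) in dict(frontL=(430,385),frontR=(780,12)).items(): p=C(u,v,.08); print("sc",n,p,loc(p))
E
```

```text
tubestart [ 0.5122 -0.2473  0.022 ]
housback [ 0.5515 -0.371   0.028 ]
hingeR [ 0.4539 -0.0326  0.026 ]
hingeL [ 0.43   -0.0413  0.026 ]
gripend [ 0.4276 -0.3572  0.028 ]
trigend [ 0.4246 -0.3107  0.028 ]
tipmid [0.4195 0.0275 0.026 ]
yaw 1.8923159840646833 org [ 0.5301 -0.3008] res mm
 [[ 1.026  -3.3673]
 [-2.2947  0.997 ]
 [-0.4195 -0.5567]
 [ 0.3786 -1.0235]
 [ 1.1935  2.4038]
 [ 1.0379  2.4521]
 [-0.9219 -0.9054]]
grip [ 0.4694 -0.3242] jaws [0.4204 0.0284]
yaw 1.7115064294364317 org [0.557  0.3058] res mm
 [[-1.0212 -6.4695]
 [-4.4157  5.786 ]
 [ 2.7683  4.6774]
 [ 2.6686 -3.9939]]
bt1 [0.6063 0.3295 0.022 ] [ 0.0165 -0.0522]
bt2 [0.5696 0.3272 0.022 ] [ 0.0194 -0.0155]
b3 [0.6077 0.3084 0.022 ] [-0.0046 -0.0506]
b4 [0.5709 0.3052 0.022 ] [-0.0026 -0.0137]
cap [0.5942 0.2792 0.022 ] [-0.0316 -0.0331]
sc c1 [0.5783 0.2943 0.022 ] [-0.0144 -0.0195]
sc c2 [0.5691 0.3433 0.022 ] [ 0.0354 -0.0173]
sc c3 [0.6095 0.3048 0.022 ] [-0.0084 -0.0519]
sc cap [0.5986 0.2949 0.022 ] [-0.0167 -0.0397]
bottom [0.5895 0.3489 0.    ] [ 0.0381 -0.0383]
sc frontL [0.7773 0.23   0.08  ] [-0.106  -0.2076]
sc frontR [0.3642 0.1698 0.08  ] [-0.1076  0.2099]
```

Call:
send_rows:
  plan: "0.20 -0.10 0 0 0 -3 0.0854;0.381 -0.20 0.05 0 0 -5 0.0854;0.381 -0.20 0.08 0 0 -5 0.0854;0.381 -0.20 0.08 0 0 -5 0.0854;0.381 -0.20 0.08 0 0 -5 0.0854;0.381 -0.20 0.08 0 0 -5 0.0854;0.381 -0.20 0.08 0 0 -5 0.0854;0.381 -0.20 0.08 0 0 -5 0.0854;0.381 -0.20 0.08 0 0 -5 0.0854;0.381 -0.20 0.08 0 0 -5 0.0854"

```text
clock: 1.13
position: [0.4545, -0.3374, 0.1556]
tool_rot: [3.141, -0.0, 0.322]
force: [1.3, -1.7, 0.0]
grip_width: 0.0856
finger_force: 0.0
```

Call:
send_rows:
  plan: "0 0 0 0 0 0 0.0854;0 0 0 0 0 0 0.0854;0 0 0 0 0 0 0.0854;0 0 0 0 0 0 0.0854"

```text
clock: 1.47
position: [0.4524, -0.34, 0.1561]
tool_rot: [3.141, 0.0, 0.32]
force: [0.1, 0.2, -0.6]
grip_width: 0.0855
finger_force: 0.0
```

```bash
python3 - <<'E'
from h import *
s=observe(); print(s["position"],s["tool_rot"])
f=save("wrist","w1.png",scale=1.42); print(f["fx"],f["cx"],f["cy"],f["tool_from_camera"])
E
```

```text
[ 0.45239098 -0.33995867  0.15609261] [3.14117083e+00 3.95383964e-04 3.20336497e-01]
298.75628422445993 278.3559909784676 207.72695951370315 [[ 1.04296093e-03 -9.46222010e-01 -3.23516337e-01  8.33238114e-02]
 [ 9.99999398e-01  8.76651710e-04  6.59790964e-04 -4.32457812e-04]
 [-3.40697582e-04 -3.23516830e-01  9.46222355e-01 -1.41210996e-01]
 [ 0.00000000e+00  0.00000000e+00  0.00000000e+00  1.00000000e+00]]
```

View pics/w1.png

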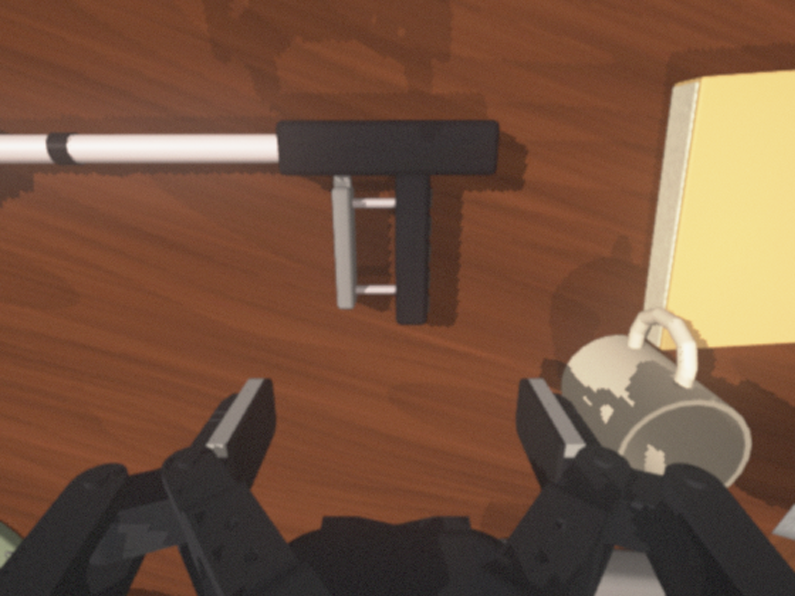

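The wrist view shows the housing top at (277..498, 122..173), the grip end at (412,323), the trigger end at (345,308) and the tube axis at row 149. I'll refine the pose from these.

```bash
cat >> h.py <<'E'
def wray(f,pos,rot,u,v,z):
    M=R.from_euler("xyz",rot).as_matrix(); A=np.array(f["tool_from_camera"])
    e=pos+M@A[:3,3]; d=M@A[:3,:3]@np.array([(u-f["cx"])/f["fx"],(v-f["cy"])/f["fy"],1])
    return e+d*(z-e[2])/d[2]
E
python3 - <<'E'
from h import *
np.set_printoptions(precision=4,suppress=True)
f=imaging.grab_frame("wrist"); s=observe(); k=1.42
o=[];w=[]
for u,v,X,Y,Z in [(277,122,60,-16,28),(277,174,60,16,28),(498,121,-75,-16,28),(498,174,-75,16,28),(397,323,-12,117,28),(428,323,-34,117,28),(0,149,None,0,22),(345,308,22,105,28)]:
    p=wray(f,s["position"],s["tool_rot"],u/k,v/k,Z/1e3); print(X,Y,p)
    if X is not None: o.append((X/1e3,Y/1e3)); w.append(p[:2])
    else: far=p
o=np.array(o);w=np.array(w);a=o-o.mean(0);b=w-w.mean(0)
t=np.arctan2((a[:,0]*b[:,1]-a[:,1]*b[:,0]).sum(),(a*b).sum());c,sn=np.cos(t),np.sin(t);Q=np.array([[c,-sn],[sn,c]])
o0=w.mean(0)-Q@o.mean(0);print(t,o0,(w-o@Q.T-o0)*1e3); print("far in tool",Q.T@(far[:2]-o0))
g=o0+Q@[-.003,.065]; print("grip",g)
M=R.from_euler("xyz",s["tool_rot"]).as_matrix(); print("shift tool",M.T@(np.array([g[0],g[1],0])-s["position"]), "rz deg",-np.degrees(t-np.pi/2-s["tool_rot"][2]))
E
```

```text
60 -16 [ 0.5242 -0.2425  0.028 ]
60 16 [ 0.4954 -0.2493  0.028 ]
-75 -16 [ 0.5658 -0.3658  0.028 ]
-75 16 [ 0.538  -0.3776  0.028 ]
-12 117 [ 0.4251 -0.3501  0.028 ]
-34 117 [ 0.4318 -0.3704  0.028 ]
None 0 [ 0.4554 -0.0833  0.022 ]
22 105 [ 0.4244 -0.3132  0.028 ]
1.8967610348594586 [ 0.5298 -0.3013] [[-1.5341 -3.1812]
 [-0.0387  0.2836]
 [-3.1738  1.4101]
 [-0.6258 -0.0596]
 [ 2.2904  0.0024]
 [ 1.9565  0.6413]
 [ 1.1254  0.9033]]
far in tool [0.2304 0.0007]
grip [ 0.4692 -0.325 ]
shift tool [ 0.0206 -0.0091  0.1562] rz deg -0.33962533002796386
```

Call:
send_rows:
  plan: "0.0206 -0.009 0.0 0 0 0 0.0854;0.0206 -0.009 0.03 0 0 0 0.0854;0.0206 -0.009 0.06 0 0 0 0.0854;0.0206 -0.009 0.09 0 0 0 0.0854;0.0206 -0.009 0.12 0 0 0 0.0854;0.0206 -0.009 0.135 0 0 0 0.0854;0.0206 -0.009 0.145 0 0 0 0.0854;0.0206 -0.009 0.150 0 0 0 0.0854;0.0206 -0.009 0.153 0 0 0 0.0854;0.0206 -0.009 0.153 0 0 0 0.0854"

```text
clock: 2.4
position: [0.4701, -0.3242, 0.0033]
tool_rot: [3.141, -0.0, 0.322]
force: [-0.2, -0.2, 0.4]
grip_width: 0.0852
finger_force: 0.0
```

```bash
python3 - <<'E'
from h import *
s=observe(); print(s["position"],s["tool_rot"],s["force"],s["grip_width"])
E
```

```text
[ 0.47010825 -0.32422202  0.00331512] [ 3.14106671e+00 -4.05968884e-04  3.21531570e-01] [-0.15339818 -0.154751    0.36113439] 0.08515554049683943
```

Call:
send_rows:
  plan: "0 0 0 0 0 0 0.070;0 0 0 0 0 0 0.066;0 0 0 0 0 0 0.063;0 0 0 0 0 0 0.061;0 0 0 0 0 0 0.059;0 0 0 0 0 0 0.058;0 0 0 0 0 0 0.058;0 0 0 0 0 0 0.058"
  grip_force: 20

```text
clock: 3.07
position: [0.4709, -0.3255, 0.0042]
tool_rot: [3.138, -0.002, 0.321]
force: [-0.8, -6.0, 11.3]
grip_width: 0.0583
finger_force: 9.4
```

Call:
send_rows:
  plan: "0 0 -0.001 0 0 0 0.058;0 0 -0.002 0 0 0 0.058;0 0 -0.002 0 0 0 0.058"

```text
clock: 3.32
position: [0.4699, -0.3237, 0.0051]
tool_rot: [-3.141, -0.0, 0.322]
force: [0.2, 0.4, -2.1]
grip_width: 0.0582
finger_force: 6.7
```

```bash
python3 - <<'E'
from h import *
k=1.42
s0=np.array([.557,.3058]);t=1.7115;Q=np.array([[np.cos(t),-np.sin(t)],[np.sin(t),np.cos(t)]])
for u,v in [(343,193),(402,191),(403,217),(343,217)]:
    p=ray("top",u/k,v/k,.035); print(p.round(3), (Q.T@(p[:2]-s0)).round(3))
E
```

```text
[0.808 0.171 0.035] [-0.168 -0.229]
[0.809 0.019 0.035] [-0.319 -0.21 ]
[0.742 0.018 0.035] [-0.311 -0.143]
[0.745 0.172 0.035] [-0.159 -0.168]
```

Call:
send_rows:
  plan: "0.010 -0.005 0 0 0 0.5 0.058;0.026 -0.013 0 0 0 1.6 0.058;0.044 -0.023 0 0 0 2.8 0.058;0.062 -0.032 0 0 0 4 0.058;0.080 -0.042 0 0 0 5.3 0.058;0.098 -0.051 0 0 0 6.5 0.058;0.116 -0.060 0 0 0 7.7 0.058;0.134 -0.070 0 0 0 8.9 0.058;0.150 -0.078 0 0 0 10 0.058;0.160 -0.0836 0 0 0 10.6 0.058"

```text
clock: 4.2
position: [0.5965, -0.1915, 0.0047]
tool_rot: [-3.141, -0.0, 0.138]
force: [-0.6, -1.4, -0.3]
grip_width: 0.0583
finger_force: 6.7
```

Call:
send_rows:
  plan: "0 0 0 0 0 0 0.058;0 0 0 0 0 0 0.058;0 0 0 0 0 0 0.058"

```text
clock: 4.45
position: [0.5945, -0.1947, 0.0048]
tool_rot: [3.141, 0.001, 0.137]
force: [0.6, 0.6, -1.2]
grip_width: 0.058
finger_force: 6.0
```

```bash
python3 - <<'E'
from h import *
s=observe(); print(s["position"],s["tool_rot"],s["force"],s["grip_width"],s["qpos"])
f=imaging.grab_frame("top")["color"][:,:,::-1]
cv2.imwrite("pics/t2.png",cv2.resize(f[130:280,155:355],None,fx=4,fy=4,interpolation=cv2.INTER_CUBIC))
E
```

```text
[ 0.59453358 -0.1946536   0.00480485] [3.14141454e+00 6.84053326e-04 1.36708282e-01] [ 0.63196563  0.57457645 -1.21745598] 0.05802577884417872 [ 0.23491002  0.82028459 -0.02009533  1.72632058  0.02691334  0.59583481
 -1.23517018]
```

View pics/t2.png

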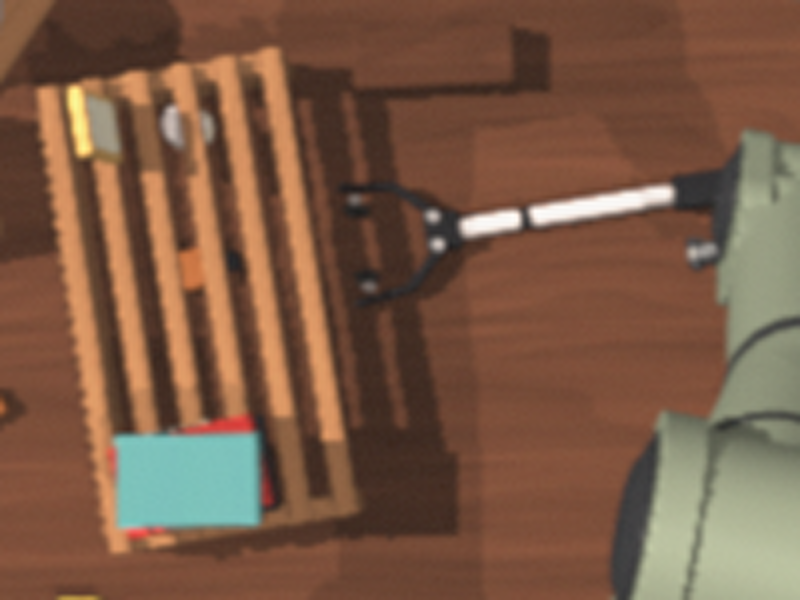

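The jaw tip pins are at (354,202) and (369,287), the hinges at (432,216) and (437,244), and the tube at (672,194). The reacher points at the bottle. I'll check the line numerically.

```bash
python3 - <<'E'
from h import *
np.set_printoptions(precision=4,suppress=True)
S=lambda u,v,z:ray("top",155+(u+.5)/4-.5,130+(v+.5)/4-.5,z)[:2]
h=(S(432,216,.026)+S(437,244,.026))/2; tip=(S(354,202,.026)+S(369,287,.026))/2; tube=S(672,194,.022)
print(h,tip,tube); d=h-tube; print("yaw tube-hinge",np.arctan2(d[1],d[0])); d=tip-tube; t=np.arctan2(d[1],d[0]); print("yaw tube-tip",t)
for c in [t,.1367+np.pi/2]:
  ax=np.array([np.cos(c),np.sin(c)]); n=np.array([-ax[1],ax[0]])
  for u,v in [(180,250),(183,290),(203,248),(207,288),(235,262)]: q=S(u,v,.022)-tip; print(c,"fwd",q@ax,"left",q@n)
E
```

```text
[0.6192 0.0959] [0.6074 0.1627] [ 0.6477 -0.1215]
yaw tube-hinge 1.701532597021022
yaw tube-tip 1.7117934934888543
1.7117934934888543 fwd 0.1652701806400857 left -0.022343648571052123
1.7117934934888543 fwd 0.16815332570228184 left 0.014361957342827874
1.7117934934888543 fwd 0.14415359450856433 left -0.02073560207752974
1.7117934934888543 fwd 0.14615382793881038 left 0.016110988644162865
1.7117934934888543 fwd 0.11715615407839862 left -0.0032836130993028944
1.7074963267948966 fwd 0.16536466881943945 left -0.021633250946409856
1.7074963267948966 fwd 0.16809005764033103 left 0.015084405388515541
1.7074963267948966 fwd 0.14424136763070577 left -0.020115960511017817
1.7074963267948966 fwd 0.1460832471380436 left 0.01673888532325269
1.7074963267948966 fwd 0.1171691825877076 left -0.002780144808427892
```

Call:
send_rows:
  plan: "0.0015 0 0 0 0 0 0.059;0.003 -0.005 0 0 0 0 0.059;0.003 -0.015 0 0 0 0 0.059;0.003 -0.028 0 0 0 0 0.059;0.003 -0.041 0 0 0 0 0.059;0.003 -0.054 0 0 0 0 0.059;0.003 -0.067 0 0 0 0 0.059;0.003 -0.080 0 0 0 0 0.059;0.003 -0.090 0 0 0 0 0.059;0.003 -0.095 0 0 0 0 0.059"

```text
clock: 5.38
position: [0.5851, -0.0971, 0.0049]
tool_rot: [-3.141, 0.0, 0.139]
force: [0.4, 0.3, -2.1]
grip_width: 0.059
finger_force: 6.4
```

```bash
python3 - <<'E'
from h import *
s=observe(); print(s["position"],s["tool_rot"],s["force"],s["grip_width"])
f=imaging.grab_frame("top")["color"][:,:,::-1];g=imaging.grab_frame("scene")["color"][:,:,::-1]
cv2.imwrite("pics/t3.png",np.hstack([cv2.resize(f[160:235,180:280],None,fx=4,fy=4,interpolation=cv2.INTER_CUBIC),cv2.resize(g[230:305,270:370],None,fx=4,fy=4,interpolation=cv2.INTER_CUBIC)]))
E
```

```text
[ 0.58513376 -0.09705085  0.00490498] [-3.14097872e+00  1.25827695e-04  1.38834361e-01] [ 0.38391455  0.29046424 -2.06113372] 0.0590147457437169
```

View pics/t3.png

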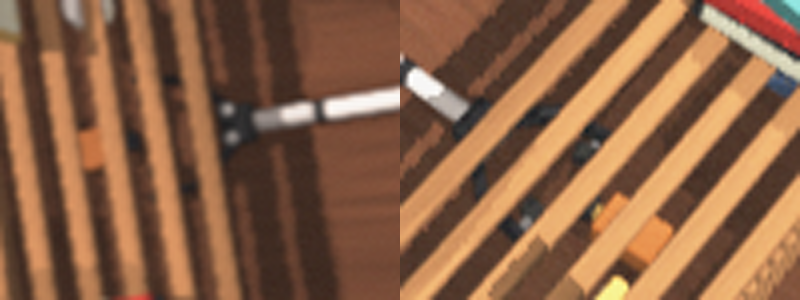

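The tips are at about (170,80) and (190,188) with the bottle between their lines. I'll go on slowly.

Call:
send_rows:
  plan: "0 -0.003 0 0 0 0 0.059;0 -0.008 0 0 0 0 0.059;0 -0.014 0 0 0 0 0.059;0 -0.020 0 0 0 0 0.059;0 -0.026 0 0 0 0 0.059;0 -0.030 0 0 0 0 0.059;0 -0.032 0 0 0 0 0.059"

```text
clock: 6.07
position: [0.5809, -0.0667, 0.0049]
tool_rot: [-3.141, 0.0, 0.138]
force: [-0.1, -1.0, -2.2]
grip_width: 0.059
finger_force: 6.5
```

Call:
send_rows:
  plan: "0 -0.003 0 0 0 0 0.059;0 -0.008 0 0 0 0 0.059;0 -0.014 0 0 0 0 0.059;0 -0.019 0 0 0 0 0.059;0 -0.024 0 0 0 0 0.059;0 -0.028 0 0 0 0 0.059;0 -0.030 0 0 0 0 0.059;0 -0.030 0 0 0 0 0.059"

```text
clock: 6.73
position: [0.5768, -0.0372, 0.0049]
tool_rot: [-3.141, -0.0, 0.138]
force: [-0.2, 0.8, -1.3]
grip_width: 0.0593
finger_force: 6.1
```

```bash
python3 - <<'E'
from h import *
s=observe(); print(s["position"],s["tool_rot"],s["force"],s["grip_width"])
f=imaging.grab_frame("top")["color"][:,:,::-1];g=imaging.grab_frame("scene")["color"][:,:,::-1]
cv2.imwrite("pics/t4.png",np.hstack([cv2.resize(f[165:225,180:245],None,fx=6,fy=6,interpolation=cv2.INTER_CUBIC),cv2.resize(g[245:305,290:355],None,fx=6,fy=6,interpolation=cv2.INTER_CUBIC)]))
E
```

```text
[ 0.57681557 -0.03719567  0.00490609] [-3.14134827e+00 -5.31108262e-06  1.37825003e-01] [-0.18729419  0.83150959 -1.3139372 ] 0.05925146196481615
```

View pics/t4.png

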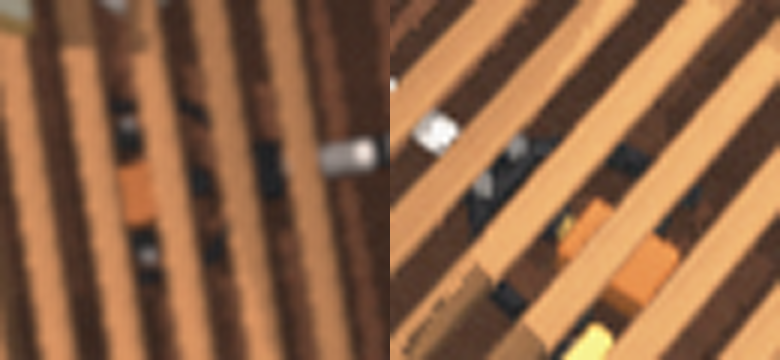

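The top crop shows the amber body at (138,195) between the tips at (128,125) and (150,257), so it is well centred. Now I'll squeeze by feel, shifting the tool back by half of the closing so the reacher stays still.

Call:
send_rows:
  plan: "0 0.0005 -0.0002 0 0 0 0.058;0 0.001 -0.0003 0 0 0 0.057;0 0.0015 -0.0005 0 0 0 0.056;0 0.002 -0.0007 0 0 0 0.055;0 0.0025 -0.0008 0 0 0 0.054;0 0.003 -0.001 0 0 0 0.053;0 0.0035 -0.0012 0 0 0 0.052;0 0.0035 -0.0012 0 0 0 0.052"

```text
clock: 7.5
position: [0.5774, -0.0415, 0.0061]
tool_rot: [-3.142, -0.0, 0.137]
force: [-0.7, -1.1, -0.5]
grip_width: 0.052
finger_force: 7.3
```

Call:
send_rows:
  plan: "0 0.0005 -0.0002 0 0 0 0.051;0 0.0005 -0.0002 0 0 0 0.051;0 0.001 -0.0004 0 0 0 0.050;0 0.001 -0.0004 0 0 0 0.050"

```text
clock: 7.83
position: [0.5774, -0.0424, 0.0065]
tool_rot: [-3.142, 0.0, 0.137]
force: [-0.1, 0.0, -1.4]
grip_width: 0.05
finger_force: 7.4
```

Call:
send_rows:
  plan: "0 0.0005 -0.0002 0 0 0 0.049;0 0.0005 -0.0002 0 0 0 0.049;0 0.0005 -0.0002 0 0 0 0.049"

```text
clock: 8.08
position: [0.5775, -0.0429, 0.0067]
tool_rot: [-3.142, 0.0, 0.137]
force: [-1.0, 1.8, -0.9]
grip_width: 0.0491
finger_force: 7.6
```

Call:
send_rows:
  plan: "0 0.0005 -0.0002 0 0 0 0.048;0 0.0005 -0.0002 0 0 0 0.048;0 0.0005 -0.0002 0 0 0 0.048"

```text
clock: 8.33
position: [0.5775, -0.0434, 0.0069]
tool_rot: [3.142, 0.0, 0.137]
force: [-0.1, 0.5, -1.1]
grip_width: 0.048
finger_force: 7.7
```

Call:
send_rows:
  plan: "0 0.0005 -0.0002 0 0 0 0.047;0 0.0005 -0.0002 0 0 0 0.047;0 0.0005 -0.0002 0 0 0 0.047"

```text
clock: 8.58
position: [0.5776, -0.0439, 0.0071]
tool_rot: [3.142, 0.0, 0.137]
force: [-0.5, 0.1, -1.2]
grip_width: 0.0469
finger_force: 7.9
```

Call:
send_rows:
  plan: "0 0.0005 -0.0002 0 0 0 0.0462;0 0.0005 -0.0002 0 0 0 0.0462;0 0.0005 -0.0002 0 0 0 0.0462"

```text
clock: 8.83
position: [0.5777, -0.0444, 0.0073]
tool_rot: [-3.142, 0.0, 0.137]
force: [0.4, 1.3, -2.5]
grip_width: 0.0465
finger_force: 12.2
```

Call:
send_rows:
  plan: "0 0 0 0 0 0 0.0462;0 0 0 0 0 0 0.0462;0 0 0 0 0 0 0.0462"

```text
clock: 9.08
position: [0.5777, -0.0444, 0.0073]
tool_rot: [-3.142, 0.0, 0.137]
force: [-0.1, 0.8, -1.3]
grip_width: 0.0465
finger_force: 12.2
```

Call:
send_rows:
  plan: "0 0 0 0 0 0 0.046;0 0 0 0 0 0 0.046;0 0.001 0 0 0 0 0.046;0 0.003 0 0 0 0 0.046;0 0.006 0 0 0 0 0.046;0 0.010 0 0 0 0 0.046;0 0.014 0 0 0 0 0.046;0 0.018 0 0 0 0 0.046;0 0.022 0 0 0 0 0.046;0 0.024 0 0 0 0 0.046"

```text
clock: 9.92
position: [0.5811, -0.069, 0.0073]
tool_rot: [3.141, -0.0, 0.136]
force: [-0.7, 1.7, -1.4]
grip_width: 0.0463
finger_force: 13.0
```

Call:
send_rows:
  plan: "0 0.003 0 0 0 0 0.046;0 0.008 0 0 0 0 0.046;0 0.014 0 0 0 0 0.046;0 0.021 0 0 0 0 0.046;0 0.028 0 0 0 0 0.046;0 0.035 0 0 0 0 0.046;0 0.042 0 0 0 0 0.046;0 0.049 0 0 0 0 0.046;0 0.056 0 0 0 0 0.046;0 0.063 0 0 0 0 0.046"

```text
clock: 10.75
position: [0.5897, -0.1313, 0.0073]
tool_rot: [-3.142, 0.0, 0.137]
force: [-0.4, 1.2, -1.7]
grip_width: 0.0465
finger_force: 12.9
```

Call:
send_rows:
  plan: "0 0.007 0 0 0 0 0.046;0 0.014 0 0 0 0 0.046;0 0.021 0 0 0 0 0.046;0 0.028 0 0 0 0 0.046;0 0.035 0 0 0 0 0.046;0 0.042 0 0 0 0 0.046;0 0.049 0 0 0 0 0.046;0 0.056 0 0 0 0 0.046;0 0.063 0 0 0 0 0.046;0 0.070 0 0 0 0 0.046"

```text
clock: 11.58
position: [0.5992, -0.2006, 0.0073]
tool_rot: [-3.142, 0.0, 0.137]
force: [-0.4, 1.4, -2.3]
grip_width: 0.0466
finger_force: 12.8
```

Call:
send_rows:
  plan: "0 0.007 0 0 0 0 0.046;0 0.014 0 0 0 0 0.046;0 0.021 0 0 0 0 0.046;0 0.028 0 0 0 0 0.046;0 0.035 0 0 0 0 0.046;0 0.042 0 0 0 0 0.046;0 0.048 0 0 0 0 0.046;0 0.053 0 0 0 0 0.046;0 0.056 0 0 0 0 0.046;0 0.058 0 0 0 0 0.046"

```text
clock: 12.42
position: [0.607, -0.2578, 0.0073]
tool_rot: [-3.142, 0.0, 0.137]
force: [-1.1, 2.5, -1.1]
grip_width: 0.046
finger_force: 12.7
```

```bash
python3 - <<'E'
from h import *
s=observe(); print(s["position"],s["tool_rot"],s["force"],s["grip_width"],s["finger_force"])
f=imaging.grab_frame("top")["color"][:,:,::-1];g=imaging.grab_frame("scene")["color"][:,:,::-1]
cv2.imwrite("pics/t5.png",np.hstack([cv2.resize(f[130:280,200:300],None,fx=4,fy=4,interpolation=cv2.INTER_CUBIC),cv2.resize(g[150:300,235:335],None,fx=4,fy=4,interpolation=cv2.INTER_CUBIC)]))
E
```

```text
[ 0.60704845 -0.25775547  0.00725282] [-3.14155569e+00  8.25208134e-05  1.36748856e-01] [-1.09944203  2.46201229 -1.09803196] 0.04599465266557107 12.740617990493774
```

View pics/t5.png

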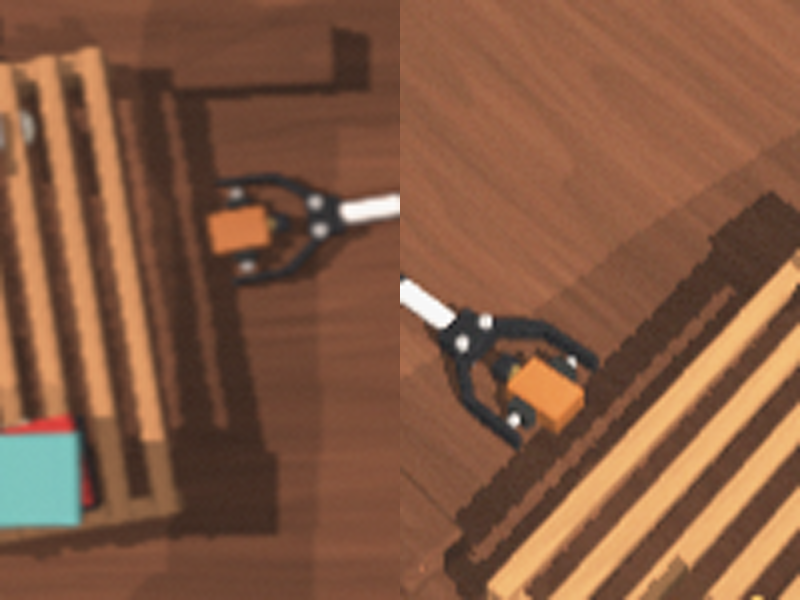

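The bottle is held flat between both tips: amber at top (209..270, 207..252), cap towards the hinge. Next I'll compute its clearance from the shelf front.

```bash
python3 - <<'E'
from h import *
np.set_printoptions(precision=4,suppress=True)
S=lambda u,v,z:ray("top",200+(u+.5)/4-.5,130+(v+.5)/4-.5,z)[:2]
a=S(99,48,.08);b=S(178,510,.08);d=(b-a)/np.linalg.norm(b-a);n=np.array([d[1],-d[0]])
for u,v in [(209,215),(213,252),(267,207),(271,247)]:
    q=S(u,v,.022)-a; print(q@n)
print(a,b,np.linalg.norm(b-a))
E
```

```text
-0.06785973390526949
-0.0656898560234683
-0.12138326936615604
-0.11868934769432575
[0.7794 0.2285] [0.3688 0.1651] 0.4154291805779622
```

Call:
send_rows:
  plan: "0 0.002 0 0 0 0 0.046;0 0.005 0 0 0 0 0.046;0 0.009 0 0 0 0 0.046;0 0.013 0 0 0 0 0.046;0 0.017 0 0 0 0 0.046;0 0.019 0 0 0 0 0.046;0 0.020 0 0 0 0 0.046;0 0.020 0 0 0 0 0.046;0 0.020 0 0 0 0 0.046"

```text
clock: 13.32
position: [0.6097, -0.2775, 0.0073]
tool_rot: [3.141, 0.0, 0.137]
force: [-0.2, 0.0, -1.8]
grip_width: 0.0462
finger_force: 13.7
```

Call:
send_rows:
  plan: "0 -0.0005 0.0002 0 0 0 0.047;0 -0.001 0.0003 0 0 0 0.048;0 -0.002 0.0007 0 0 0 0.050;0 -0.003 0.001 0 0 0 0.052;0 -0.004 0.0015 0 0 0 0.054;0 -0.005 0.0018 0 0 0 0.056;0 -0.006 0.002 0 0 0 0.058;0 -0.0065 0.0022 0 0 0 0.0595;0 -0.0065 0.0022 0 0 0 0.0595;0 -0.0065 0.0022 0 0 0 0.0595"

```text
clock: 14.15
position: [0.6089, -0.2706, 0.0051]
tool_rot: [-3.141, 0.0, 0.137]
force: [0.6, 0.5, -2.4]
grip_width: 0.0598
finger_force: 6.1
```

Now I'll withdraw straight back 70 mm, slowly.

Call:
send_rows:
  plan: "0 0.003 0 0 0 0 0.0595;0 0.009 0 0 0 0 0.0595;0 0.017 0 0 0 0 0.0595;0 0.025 0 0 0 0 0.0595;0 0.034 0 0 0 0 0.0595;0 0.043 0 0 0 0 0.0595;0 0.052 0 0 0 0 0.0595;0 0.061 0 0 0 0 0.0595;0 0.067 0 0 0 0 0.0595;0 0.070 0 0 0 0 0.0595"

```text
clock: 14.98
position: [0.6183, -0.3414, 0.005]
tool_rot: [3.141, 0.0, 0.136]
force: [0.3, 0.9, -2.2]
grip_width: 0.0596
finger_force: 6.0
```

Call:
send_rows:
  plan: "0 0 0 0 0 0 0.0595;0 0 0.001 0 0 0 0.0595;0 0 0.001 0 0 0 0.061;0 0 0.001 0 0 0 0.063;0 0 0 0 0 0 0.067;0 0 0 0 0 0 0.074;0 0 0 0 0 0 0.084;0 0 0 0 0 0 0.0854;0 0 0 0 0 0 0.0854;0 0 0 0 0 0 0.0854"

```text
clock: 15.82
position: [0.6185, -0.34, 0.0051]
tool_rot: [-3.142, -0.0, 0.137]
force: [0.4, 0.3, -0.1]
grip_width: 0.0851
finger_force: 0.0
```

Call:
send_rows:
  plan: "0 0 -0.01 0 0 0 0.0854;0 0 -0.03 0 0 0 0.0854;0 0 -0.06 0 0 0 0.0854;0 0 -0.09 0 0 0 0.0854;0 0 -0.12 0 0 0 0.0854;0 0 -0.15 0 0 0 0.0854;0 0 -0.17 0 0 0 0.0854;0 0 -0.18 0 0 0 0.0854;0 0 -0.18 0 0 0 0.0854;0 0 -0.18 0 0 0 0.0854"

```text
clock: 16.65
position: [0.6183, -0.34, 0.1849]
tool_rot: [-3.142, 0.0, 0.137]
force: [0.5, 0.3, -0.5]
grip_width: 0.0854
finger_force: 0.0
```

```bash
python3 - <<'E'
from h import *
s=observe(); print(s["position"],s["force"])
f=imaging.grab_frame("top")["color"][:,:,::-1];g=imaging.grab_frame("scene")["color"][:,:,::-1]
a=cv2.resize(f[125:275,150:450],None,fx=2.6,fy=2.6,interpolation=cv2.INTER_CUBIC); b=cv2.resize(g[90:170+20,130:325],(a.shape[1],200)) if 0 else cv2.resize(g[130:210,190:400],(a.shape[1],200))
cv2.imwrite("pics/t6.png",np.vstack([a,b]))
E
```

```text
[ 0.61831057 -0.33996634  0.18490592] [ 0.45772119  0.30403099 -0.4651742 ]
```

View pics/t6.png

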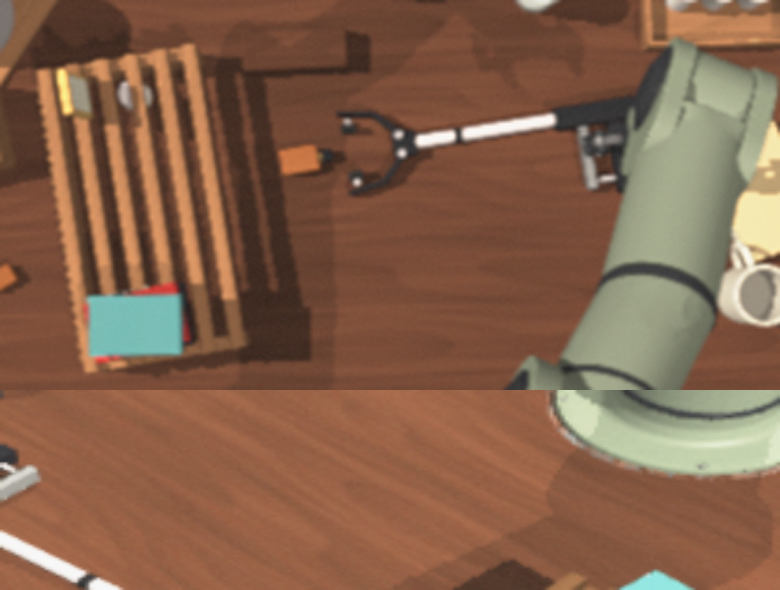

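The bottle lies flat in the open at (280..338, 147..175), well clear of the shelf front at about x 222. The reacher lies flat and released with its jaws off the bottle, and nothing else has moved. I'll hand it in.

```bash
python3 -c "
from h import *
print(bot.job_done())"
```

```text
the job is handed in; nothing more can be done
None
```

The job is handed in: the amber bottle lies flat in the open about 8 cm clear of the shelf's front edge, the reacher lies flat and released, and the arm is raised clear after about 17 s of the 64 s allowed; the judge's verdict was not shown.

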